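# Swing the bench magnifier over the brass elbow and switch on its lamp

## Task

The brass pipe elbow is to be inspected: with a fingertip, push the side of the bench magnifier's arm round until the lens is centred over the elbow, then press the green lamp button on the stand's foot fully down and let it come up again. Push the arm only, do not grip it, do not touch the lens head, and leave the elbow and the other parts lying where they are.

Things in the scene. Friction and masses are not known exactly. Their poses are not given: they have to be found in the camera images.
- stand: Grey bench-magnifier stand, screwed to the table. Origin: on the table under the axis of its upright post (post 22 mm diameter, upright hinge axis). Its x axis points from the post along the foot towards the lamp button; its z is up. Foot plate 175 x 100 x 18 mm, x from -45 to 130 mm, y -50 to 50 mm; the post with the hub and its cap on top ends 196 mm above the table.
- magnifier_arm (a joint): Angle of the magnifier's arm about the post (rad). At 0 the arm points along the stand's -x axis, roughly towards the robot; positive turns counterclockwise seen from above. Stops at -1.45 and 1.45. Stiff friction hinge (about 0.14 N m, so about 1.7 N at the arm's middle): it stays where it is left and does not coast.
- bar_middle (a point): On the middle of the arm's straight white bar, where its sides are free to push: 85 mm from the post's axis, 172 mm above the table. The bar with its two black edge strips is 27 mm wide and spans heights 160 to 185 mm; the edge strips run from 25 to 115 mm from the axis.
- left_edge: Black rubber strip, 90 x 5 x 21 mm, along one side of the arm (on the stand's +y side when the joint is at 0). Origin on the post's axis at table level, turning with the arm. Pushing on it makes the joint value grow.
- right_edge: Black rubber strip, 90 x 5 x 21 mm, along the other side of the arm (on the stand's -y side when the joint is at 0). Origin on the post's axis at table level, turning with the arm. Pushing on it makes the joint value fall. Touching both strips at once counts as gripping the arm.
- lens_head: White round lens head with clear glass, 106 mm outer diameter, at the arm's end, heights 161 to 184 mm. Origin on the post's axis at table level, turning with the arm. Not to be touched.
- lens_center (a point): Centre of the lens, 180 mm from the post's axis, 172 mm above the table.
- lamp_button (a joint): Travel of the green lamp button (m): 0 up, 0.006 fully down. Sprung, about 5 N to push fully down; it springs back up.
- lamp_button_top (a point): Centre of the top of the green push button (30 mm diameter) on the stand's foot, 90 mm from the post's axis and 40 mm above the table when up; pressed straight down.
- pipe_elbow: Brass pipe elbow, 59 x 59 x 35 mm, lying on the table at about 180 mm from the post's axis. Origin: centre of its underside. Not to be moved.
- hex_nut_m20: Brown rusty hexagon nut, 35 x 30 x 16 mm, lying on the table. Origin: centre of its underside. Not to be moved.
- hex_bolt_m16: Grey hexagon bolt standing on its head, 28 x 25 x 72 mm. Origin: centre of its underside. Not to be moved.
- tape_measure: Yellow tape measure standing on the table, 33 x 88 x 64 mm. Origin: centre of its underside. Not to be moved.

How it is judged:
By the outcome, as a careful person would: the job done as asked, in the order asked, and still so for the second after the job is handed in, with the robot touching nothing.
It also fails if it takes over 53 s, if anything falls off the work surface, if the arm or the gripper's body presses on something with over 40 N, if the wrist force passes 120 N, or if a joint passes its speed limit or range.

## Robot

A 7-joint arm with a two-finger parallel gripper is mounted at the origin on a cart in front of the work surface, level with it; the furniture and walls round the work are solid. World frame = base frame: x ahead of the robot, y to its left, z up, the work surface at z = 0. Lengths are in m, angles in rad, forces in N, time in s.
With the tool pointing down it reaches from about 0.4 to 0.85 m from the base axis. Payload 10.4 kg.
Tool frame: the origin (TCP) lies at the very end of the fingers, on their centre line; the grasp point (between the pads) lies 19 mm behind it (r.pinch_z is the distance from the TCP to the grasp point, in m); z points along the fingers, y is the line along which they close (so a half turn about z gives the same grasp; the last joint's range is limited). The gripper opens to 87 mm and grips with 3 to 60 N. Pads are 19 mm wide; open, the fingers measure 117 mm over their backs; the gripper's body (75 mm by 190 mm) begins 51 mm behind the grasp point.
Start: joints at [-1.226, 0.332, -0.065, 1.46, 0.022, 1.35, -0.088], TCP at [0.225, 0.583, 0.196] pointing down, gripper open.
Joint ranges: [-2.6, 2.6], [-0.5, 2.12], [-1.47, 1.34], [0.16, 2.42], [-1.27, 4.41], [0.06, 2.06], [-2.6, 2.6]. Speed limits (rad/s): [2.22, 2.22, 2.79, 2.79, 3.14, 3.14, 3.14].

## Interface

Orientations are given as a unit quaternion [x, y, z, w].
In Python, from bench import sensors, vision, r gives the robot as it stands.
- The arm moves only by the shell command python3 -m crank 'ROWS' [OPENING] [FORCE]. ROWS is JSON, a list of rows, each a list of 2 entries, a list of its own where there are three numbers: the shift along the tool's x, y, z normalised to -1 to 1, where 1 is 3 cm, then the turn about the tool's z normalised to -1 to 1, where 1 is 8 degrees. A call has 1 to 12 rows; each row shifts and turns the commanded pose from where the row before left it, along the tool's axes as they then stand; what a row does not reach is not made up. A row lasts 1/8 s, in which the tool goes at most 62.5 mm and 10.7 degrees, less where a joint would pass 70% of its speed; a pose out of reach is approached as far as the arm can. A call with a number of a shift or a turn outside -1 to 1 is refused whole. A call with a gripper value outside its range is refused whole. OPENING is the opening, from 0 (shut) to 1 (fully open), set as the call begins (- or left out, the last holds). The fingers move at their own pace and stop on an object; FORCE is the grip in N (left out, the last holds). Time passes only in rows, so rows that do not move let the fingers close. It gives the time, the measured TCP pose, the force, the opening and the grip force at its end, in the units of the state.
- sensors.read_state(): the state, without advancing time (a new reading comes with each control period).
- vision.camera(name): name is "scene" or "top"; returns the picture (480x640x3 uint8, red, green, blue); there is no depth.
- vision.camera_model(name): a dict with "vertical_fov" (degrees; the focal length in pixels is half the picture's height over the tangent of half this angle, whatever the lens; pixels are square), "cx", "cy" (the principal point, pixels), "dist" ([k1, k2, p1, p2, k3] as OpenCV has them; the pictures are not rectified), "camera_from_world" (4x4, takes a point from world to camera coordinates). Camera axes: x right, y down, z forward; pixel columns grow to the right and rows downward; lengths in m; the calibration is good to about 2 mm. A picture is of the moment at which its call begins. camera_model takes no time and is no camera call.
- r.close_job(): hands the job in; it is judged then, once.
The state is a dict: "time": time; "joint_positions": joint angles; "joint_vel": joint speeds; "joint_torque": joint torques, N m; "ee_pos": TCP position; "eef_rot": TCP orientation; "ft_force": force on the tool from outside, world axes, zero at the start; "torque": the same for the moment, N m; "width": finger opening in m; "grip_force": force on a finger pad.
Only numpy, scipy, OpenCV 4.12 (cv2) and the standard library are available. Lean on these libraries where they do the work, as an engineer would, in place of code of your own. Each camera call takes 0.05 s, during which the arm holds its last target. There are 200 camera calls.

## Working session

There is one attempt and no reset: what is moved stays moved. The work goes in short steps, Python scripts to look and compute and a shell command to move; the robot and the scene stay as the last step left them, time stands still between calls to the robot, and variables do not carry over. Pictures are saved under pics/ and viewed, at most 10 in all, crops included, and the job is handed in when it is done.

```bash
ls; mkdir -p pics
python3 - <<'E'
from bench import sensors, vision, r
import cv2
for n in("scene","top"):
    cv2.imwrite(f"pics/{n}0.png",vision.camera(n)[:,:,::-1]); print(vision.camera_model(n))
s=sensors.read_state(); print(s)
E
```

```text
pics
{'vertical_fov': 50.38394541512981, 'cx': 332.35001062626293, 'cy': 227.90641758461143, 'dist': array([-0.129115,  0.      ,  0.      ,  0.      ,  0.      ]), 'camera_from_world': array([[ 0.65758627, -0.75335714, -0.00577261, -0.44905089],
       [-0.56606779, -0.48902097, -0.6636458 ,  0.32538391],
       [ 0.49713938,  0.43967205, -0.74802468,  0.72205263],
       [ 0.        ,  0.        ,  0.        ,  1.        ]])}
{'vertical_fov': 49.23583061587758, 'cx': 319.2650621100348, 'cy': 245.09553214485533, 'dist': array([-0.06476064,  0.        ,  0.        ,  0.        ,  0.        ]), 'camera_from_world': array([[ 1.73499208e-02, -9.99849478e-01, -3.34734170e-05,
        -1.63343180e-01],
       [-9.78062255e-01, -1.69649065e-02, -2.07620850e-01,
         5.45961127e-01],
       [ 2.07589031e-01,  3.63494438e-03, -9.78209375e-01,
         8.78158352e-01],
       [ 0.00000000e+00,  0.00000000e+00,  0.00000000e+00,
         1.00000000e+00]])}
{'time': 0.1, 'joint_positions': array([-1.22558501,  0.33280029, -0.06471409,  1.46087909,  0.02159544,
        1.34992148, -0.08851494]), 'joint_vel': array([-0.0009936 , -0.0013986 ,  0.00070314, -0.00211078,  0.00162423,
       -0.00290079,  0.00034942]), 'joint_torque': array([ 1.50705626e-03, -6.24551010e+01,  2.46630219e-02, -3.90712631e+01,
       -6.14617020e-02,  3.64584010e-02,  5.73289026e-05]), 'ee_pos': array([0.22458639, 0.58282582, 0.19522842]), 'eef_rot': array([ 1.82862337e-01,  9.83138309e-01, -6.49634944e-04, -9.42086423e-05]), 'ft_force': array([-0.60521388,  0.32133509, -0.1839987 ]), 'torque': array([-0.02353976,  0.03410918,  0.030487  ]), 'grip_force': 0.0, 'width': 0.08700639658953968}
```

View pics/scene0.png

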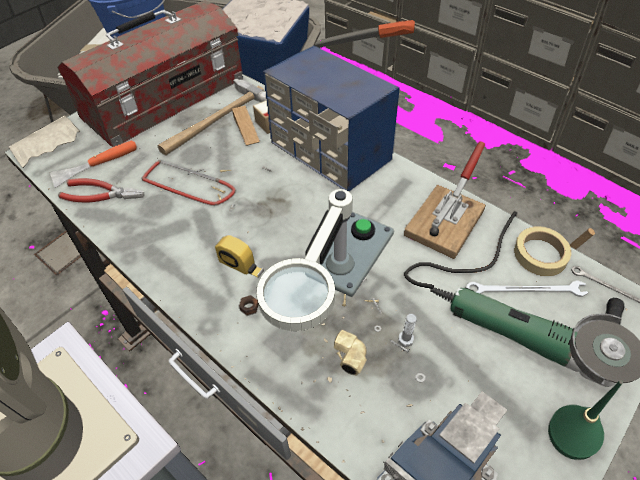

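View pics/top0.png

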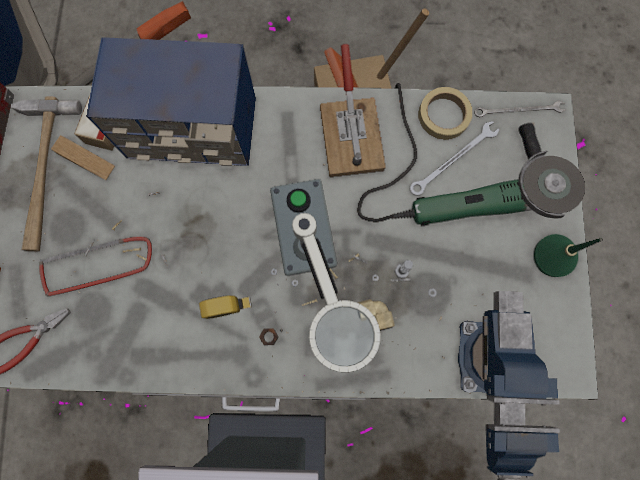

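The scene view shows the hub cap at about (341,199), the lens at (296,291), the button at (362,229) and the elbow at (350,352). In the top view the cap is at (305,225), the lens at (345,336), and the elbow at about (378,316), partly hidden by the lens. I'll enlarge both.

```bash
python3 - <<'E'
import cv2,numpy as np
a=cv2.imread("pics/scene0.png")[180:400,230:430]; b=cv2.imread("pics/top0.png")[170:390,250:430]
c=np.hstack([cv2.resize(a,None,fx=2.1,fy=2.1,interpolation=2),cv2.resize(b,None,fx=2.1,fy=2.1,interpolation=2)])
print(c.shape); cv2.imwrite("pics/crop0.png",c)
E
cat > h.py <<'E'
import numpy as np,cv2
from bench import sensors,vision,r
def cam(n):
    m=vision.camera_model(n);f=240/np.tan(np.radians(m["vertical_fov"]/2))
    return np.array([[f,0,m["cx"]],[0,f,m["cy"]],[0,0,1.]]),np.array(m["dist"]),np.array(m["camera_from_world"])
def at(n,p,z):
    K,d,T=cam(n);u=cv2.undistortPoints(np.array([[p]],float),K,d)[0,0]
    v=T[:3,:3].T@np.r_[u,1];o=-T[:3,:3].T@T[:3,3];return (o+v*(z-o[2])/v[2])[:2]
def px(n,P):
    K,d,T=cam(n);return cv2.projectPoints(np.atleast_2d(np.array(P,float)),cv2.Rodrigues(T[:3,:3])[0],T[:3,3],K,d)[0][:,0]
E
python3 - <<'E'
from h import *
print("post",at("top",(305,225),.196),at("scene",(341,199),.196))
print("btn",at("top",(299,199),.04),at("scene",(362.5,228),.04))
print("lens",at("top",(345,336),.172),at("scene",(296,291),.172))
print("elbow",at("scene",(350,352),.018))
E
```

```text
(462, 798, 3)
post [ 0.55028416 -0.13202596] [ 0.54449727 -0.1399552 ]
btn [ 0.63915502 -0.11467002] [ 0.63135099 -0.12008543]
lens [ 0.38476989 -0.19555483] [ 0.3867474  -0.19336709]
elbow [ 0.42836418 -0.25966605]
```

View pics/crop0.png

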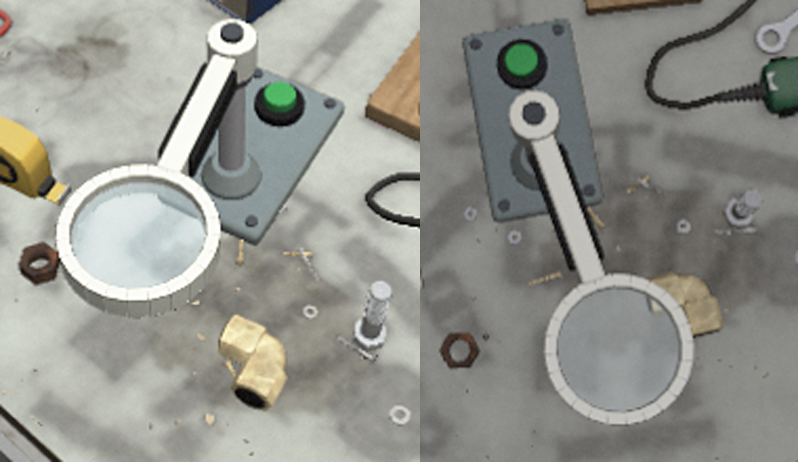

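Run:
```python
from h import *
from scipy.optimize import least_squares, differential_evolution
S=lambda x,y:(230+x/2.1,180+y/2.1); T=lambda x,y:(250+(x-420)/2.1,170+y/2.1)
loc=np.array([[0,0,.196],[.09,0,.04],[.130,.05,.018],[.130,-.05,.018],[-.045,-.05,.018],[-.045,.05,.018]])
tp=np.array([T(534,113),T(521,59),T(463,38),T(568,19),T(603,205),T(496,221)])
sp=np.array([S(232,33),S(281,94)])
def W(q,P):
    c,s=np.cos(q[2]),np.sin(q[2]);return np.c_[q[0]+c*P[:,0]-s*P[:,1],q[1]+s*P[:,0]+c*P[:,1],P[:,2]]
f=lambda q:np.r_[(px("top",W(q,loc))-tp).ravel(),(px("scene",W(q,loc[:2]))-sp).ravel()]
o=least_squares(f,[.55,-.135,.2],loss="soft_l1");q=o.x;print("stand",q,np.round(f(q),1))
# arm angle
def A(a,rr,z=.184,off=0): 
    t=q[2]+np.pi+a; return np.array([[q[0]+rr*np.cos(t)-off*np.sin(t),q[1]+rr*np.sin(t)+off*np.cos(t),z]])
lt,ls=np.array(T(619,349)),np.array(S(138,232))
g=lambda a:np.r_[(px("top",A(a[0],.18))-lt)[0],(px("scene",A(a[0],.18))-ls)[0]]
a=least_squares(g,[0.15]);print("arm",a.x,g(a.x))
# elbow
im=cv2.imread("pics/scene0.png");roi=np.zeros((480,640),np.uint8)
h=cv2.cvtColor(im,cv2.COLOR_BGR2HSV);m=((h[...,1]>60)&(h[...,0]>10)&(h[...,0]<35)).astype(np.uint8)
roi[325:382,328:372]=1;m=cv2.morphologyEx(m*roi,cv2.MORPH_CLOSE,np.ones((5,5)));
print(m.sum())
ph=np.linspace(0,2*np.pi,16,endpoint=False)
def sil(q):
    k=np.zeros((480,640),np.uint8);b=-.012;e=.0295
    for ax in(0,1):
        for s0,s1,R in((b,e,.0150),(e-.02,e,.0175)):
            P=[]
            for s in(s0,s1):
                for p in ph:
                    v=[0,0,.0175+R*np.sin(p)];v[ax]=s;v[1-ax]=b+R*np.cos(p);P.append(v)
            cv2.fillConvexPoly(k,cv2.convexHull(np.round(px("scene",W(q,np.array(P)))).astype(np.int32)),1)
    return k
def c(q):
    k=sil(q);return 1-(k&m).sum()/(k|m).sum()
e=differential_evolution(c,[(.38,.47),(-.31,-.21),(-3.2,3.2)],seed=1,maxiter=40,popsize=12)
print("elbow",e.x,e.fun)
d=e.x[:2]-q[:2];print("dist",np.hypot(*d),"target angle",(np.arctan2(d[1],d[0])-q[2]-np.pi+np.pi)%(2*np.pi)-np.pi)
for P in (np.vstack([A(a.x[0],x,.185,y) for x,y in((.025,.0135),(.115,.0135),(.115,-.0135),(.025,-.0135))]),): cv2.polylines(im,[np.round(px("scene",P)).astype(np.int32)],1,(0,0,255))
cs,_=cv2.findContours(sil(e.x),0,2);cv2.drawContours(im,cs,-1,(255,0,0),1)
top=cv2.imread("pics/top0.png");cv2.polylines(top,[np.round(px("top",P)).astype(np.int32)],1,(0,0,255))
bx=W(e.x,np.array([[.0295,.0295,.017],[-.0295,.0295,.017],[-.0295,-.0295,.017],[.0295,-.0295,.017]]))
cv2.polylines(top,[np.round(px("top",bx)).astype(np.int32)],1,(255,0,0))
cv2.imwrite("pics/ov.png",np.hstack([cv2.resize(im[180:400,230:430],None,fx=2.1,fy=2.1),cv2.resize(top[170:390,250:430],None,fx=2.1,fy=2.1)]))
```

```text
stand [ 0.55112371 -0.13204211  0.19621453] [ 0.7  0.7  0.8  0.8 -0.5 -1.1  1.  -0.9  1.3 -0.8 -1.1  1.1 -0.6 -1.4
 -0.9 -0.6]
arm [0.17007379] [ 1.25934793  0.67713823 -0.45317229 -1.5623254 ]
981Traceback (most recent call last):
  File "<stdin>", line 35, in <module>
    return fun(*args, **kwargs)
    ret = solver.solve()
    next(self)
    ~~~~^^^^^^
    energy = self.func(parameters)
    return self.f(x, *self.args)
           ~~~~~~^^^^^^^^^^^^^^^
  File "<stdin>", line 34, in c
  File "<stdin>", line 31, in sil
  File "h.py", line 10, in px
    K,d,T=cam(n);return cv2.projectPoints(np.atleast_2d(np.array(P,float)),cv2.Rodrigues(T[:3,:3])[0],T[:3,3],K,d)[0][:,0]
          ~~~^^^
  File "h.py", line 4, in cam
    m=vision.camera_model(n);f=240/np.tan(np.radians(m["vertical_fov"]/2))
ValueError: time passes only in moves, steps and waits
```

```bash
sed -i '1i import functools' h.py; sed -i 's/^def cam/@functools.cache\ndef cam/' h.py
cat >> h.py <<'E'
q0=np.array([.5511,-.1320,.1962])
def W(q,P):
    c,s=np.cos(q[2]),np.sin(q[2]);return np.c_[q[0]+c*P[:,0]-s*P[:,1],q[1]+s*P[:,0]+c*P[:,1],P[:,2]]
def A(a,rr,z=.184,off=0,q=q0):
    t=q[2]+np.pi+a; return np.array([[q[0]+rr*np.cos(t)-off*np.sin(t),q[1]+rr*np.sin(t)+off*np.cos(t),z]])
E
python3 - <<'E'
from h import *
from scipy.optimize import differential_evolution
q=q0
im=cv2.imread("pics/scene0.png");roi=np.zeros((480,640),np.uint8)
h=cv2.cvtColor(im,cv2.COLOR_BGR2HSV);m=((h[...,1]>60)&(h[...,0]>10)&(h[...,0]<35)).astype(np.uint8)
roi[325:382,328:372]=1;m=cv2.morphologyEx(m*roi,cv2.MORPH_CLOSE,np.ones((5,5)))
ph=np.linspace(0,2*np.pi,16,endpoint=False)
def sil(q):
    k=np.zeros((480,640),np.uint8);b=-.012;e=.0295
    for ax in(0,1):
        for s0,s1,R in((b,e,.0150),(e-.02,e,.0175)):
            P=[]
            for s in(s0,s1):
                for p in ph:
                    v=[0,0,.0175+R*np.sin(p)];v[ax]=s;v[1-ax]=b+R*np.cos(p);P.append(v)
            cv2.fillConvexPoly(k,cv2.convexHull(np.round(px("scene",W(q,np.array(P)))).astype(np.int32)),1)
    return k
def c(q):
    k=sil(q);return 1-(k&m).sum()/(k|m).sum()
e=differential_evolution(c,[(.38,.47),(-.31,-.21),(-3.2,3.2)],seed=1,maxiter=40,popsize=12)
print("elbow",e.x,e.fun)
d=e.x[:2]-q[:2];print("dist",np.hypot(*d),"target",(np.arctan2(d[1],d[0])-q[2])%(2*np.pi)-np.pi)
P=np.vstack([A(.17,x,.185,y) for x,y in((.025,.0135),(.115,.0135),(.115,-.0135),(.025,-.0135))])
cs,_=cv2.findContours(sil(e.x),0,2);cv2.drawContours(im,cs,-1,(255,0,0),1)
top=cv2.imread("pics/top0.png")
for n,i in(("scene",im),("top",top)): cv2.polylines(i,[np.round(px(n,P)).astype(np.int32)],1,(0,0,255))
bx=W(e.x,np.array([[.0295,.0295,.017],[-.0295,.0295,.017],[-.0295,-.0295,.017],[.0295,-.0295,.017]]))
cv2.polylines(top,[np.round(px("top",bx)).astype(np.int32)],1,(255,0,0))
print("bolt",at("scene",(404,349),0),at("top",(405,275),0),"nut",at("top",(269,337),.01))
cv2.imwrite("pics/ov.png",np.hstack([cv2.resize(im[180:400,230:430],None,fx=2.1,fy=2.1),cv2.resize(top[170:390,250:430],None,fx=2.1,fy=2.1)]))
E
```

```text
elbow [ 0.43042175 -0.25568515  1.92650659] 0.17754569190600522
dist 0.1728041022572992 target 0.6015025747425753
bolt [ 0.49785954 -0.31775401] [ 0.50624018 -0.31567961] nut [ 0.38662962 -0.06539248]
```

View pics/ov.png

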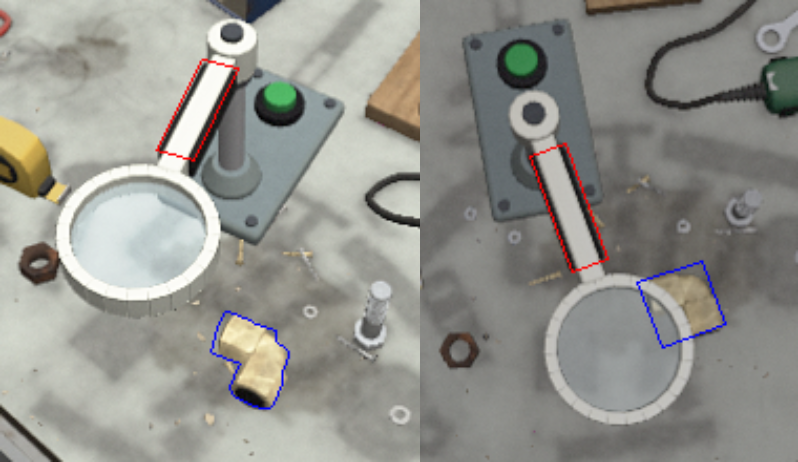

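The fits are good: stand at (0.551, -0.132) with yaw 0.196, arm at about 0.17, elbow near (0.430, -0.256), so the target angle is about 0.60. I'll close the gripper and travel high to a waypoint.

```bash
python3 -m crank '[[[-1,-0.73,-0.17],0],[[-1,-0.73,-0.17],0],[[-1,-0.73,-0.17],0],[[-1,-0.73,-0.17],0],[[-1,-0.73,-0.17],0],[[-1,-0.73,-0.17],0],[[-1,-0.73,-0.17],0],[[-1,-0.73,-0.17],0],[[-1,-0.73,-0.17],0],[[-1,-0.73,-0.17],0],[[-1,-0.73,-0.17],0],[[-1,-0.73,-0.17],0]]' 0 20
python3 -m crank '[[[0,0,0],-1],[[0,0,0],-1],[[0,0,0],-1],[[0,0,0],-1]]'
cat >> h.py <<'E'
def go(target):
    from scipy.spatial.transform import Rotation as R
    s=sensors.read_state();Rm=R.from_quat(s["eef_rot"]).as_matrix()
    d=np.array(target)-s["ee_pos"];print("t",s["time"],"ee",s["ee_pos"].round(4),"yaws x,y",np.degrees(np.arctan2(Rm[1,:2],Rm[0,:2])).round(1),"units",(Rm.T@d/.03).round(2),"w",s["width"],"F",s["ft_force"].round(2))
E
python3 - <<'E'
from h import *
p=A(.17,.07,.255,-.065)[0];print(p);go(p)
print("cab",at("scene",(375,187),0),at("top",(250,163),0),"clamp",at("scene",(432,255),.02))
E
```

```text
time: 1.6
ee_pos: [0.4665, 0.2074, 0.2571]
eef_rot: [0.183, 0.983, -0.0, -0.0]
ft_force: [-0.2, 0.5, -0.1]
width: 0.0003
grip_force: 0.0
time: 2.1
ee_pos: [0.466, 0.2084, 0.2568]
eef_rot: [-0.097, 0.995, -0.0, -0.0]
ft_force: [-0.5, -0.4, -0.1]
width: 0.0006
grip_force: 0.0
[ 0.46246682 -0.09637474  0.255     ]
t 2.1 ee [0.466  0.2084 0.2568] yaws x,y [-168.8  101.2] units [ 2.09 -9.94  0.06] w 0.0006065376061393735 F [-0.45 -0.37 -0.11]
cab [ 0.7682668  -0.04593329] [ 0.72370564 -0.01442543] clamp [ 0.6777191  -0.24831852]
```

```bash
python3 -m crank '[[[0.21,-1,0],0],[[0.21,-1,0],0],[[0.21,-1,0],0],[[0.21,-1,0],0],[[0.21,-1,0],0],[[0.21,-1,0],0],[[0.21,-1,0],0],[[0.21,-1,0],0],[[0.21,-1,0],0],[[0.21,-1,0],0]]'
python3 -m crank '[[[0,0,0.75],0],[[0,0,0.75],0],[[0,0,0.75],0],[[0,0,0.75],0],[[0,0,0],0]]'
python3 - <<'E'
from h import *
go(A(.17,.07,.168,-.031)[0])
for a in (.17,.3,.4,.5,.6): go(A(a,.07,.168,-.03)[0])
a=cv2.cvtColor(vision.camera("top"),4)[170:390,220:400]; b=cv2.cvtColor(vision.camera("scene"),4)[150:370,230:430]
cv2.imwrite("pics/c1.png",cv2.resize(np.hstack([b,a]),None,fx=2.1,fy=2.1))
E
```

```text
time: 3.35
ee_pos: [0.4608, -0.0989, 0.2569]
eef_rot: [-0.095, 0.995, 0.0, -0.0]
ft_force: [-0.9, 1.0, -1.1]
width: 0.0004
grip_force: 0.0
time: 3.98
ee_pos: [0.4599, -0.0978, 0.1658]
eef_rot: [-0.095, 0.995, 0.0, -0.002]
ft_force: [1.0, 0.1, -0.2]
width: 0.0003
grip_force: 0.0
t 3.975 ee [ 0.4599 -0.0978  0.1658] yaws x,y [-169.1  100.9] units [-0.29 -1.08 -0.07] w 0.0003306292649627051 F [ 0.96  0.14 -0.17]
t 3.975 ee [ 0.4599 -0.0978  0.1658] yaws x,y [-169.1  100.9] units [-0.3  -1.12 -0.07] w 0.0003306292649627051 F [ 0.96  0.14 -0.17]
t 3.975 ee [ 0.4599 -0.0978  0.1658] yaws x,y [-169.1  100.9] units [-0.24 -1.44 -0.07] w 0.0003306292649627051 F [ 0.96  0.14 -0.17]
t 3.975 ee [ 0.4599 -0.0978  0.1658] yaws x,y [-169.1  100.9] units [-0.23 -1.7  -0.07] w 0.0003306292649627051 F [ 0.96  0.14 -0.17]
t 3.975 ee [ 0.4599 -0.0978  0.1658] yaws x,y [-169.1  100.9] units [-0.24 -1.95 -0.07] w 0.0003306292649627051 F [ 0.96  0.14 -0.17]
t 3.975 ee [ 0.4599 -0.0978  0.1658] yaws x,y [-169.1  100.9] units [-0.28 -2.2  -0.07] w 0.0003306292649627051 F [ 0.96  0.14 -0.17]
```

View pics/c1.png

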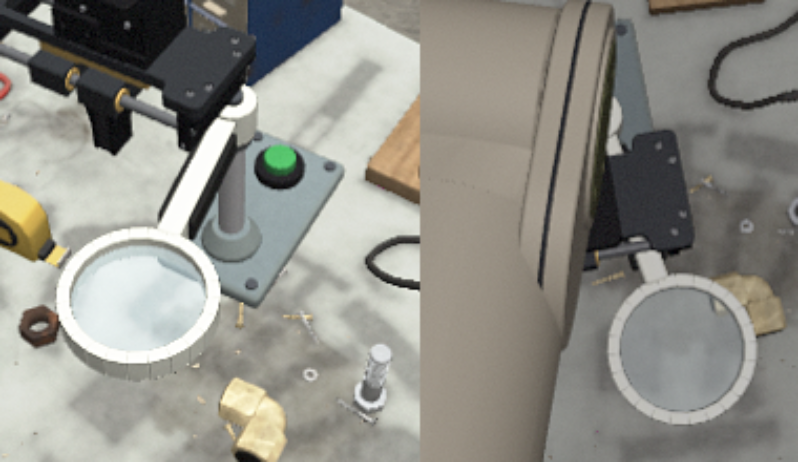

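The fingers are closed beside the bar on its left (+y) side, clear of the lens and hub. The elbow and other parts are untouched. I'll push gradually.

```bash
python3 -m crank '[[[-0.04,-0.25,0],0],[[-0.04,-0.25,0],0],[[-0.04,-0.25,0],0],[[-0.04,-0.25,0],0],[[-0.04,-0.25,0],0],[[-0.04,-0.25,0],0],[[0,-0.25,0],0],[[0,0,0],0]]'
python3 - <<'E'
from h import *
go(A(.6,.07,.166,-.03)[0])
a=cv2.cvtColor(vision.camera("top"),4)[170:390,220:400]; b=cv2.cvtColor(vision.camera("scene"),4)[180:400,230:430]
cv2.imwrite("pics/c2.png",cv2.resize(np.hstack([b,a]),None,fx=2.1,fy=2.1))
E
```

```text
time: 5.08
ee_pos: [0.4781, -0.1488, 0.1671]
eef_rot: [-0.095, 0.996, -0.0, -0.0]
ft_force: [0.3, -0.7, -0.5]
width: 0.0004
grip_force: 0.0
t 5.075 ee [ 0.4781 -0.1488  0.1671] yaws x,y [-169.1  100.9] units [-0.01 -0.42  0.04] w 0.00042302701010329177 F [ 0.32 -0.65 -0.5 ]
```

View pics/c2.png

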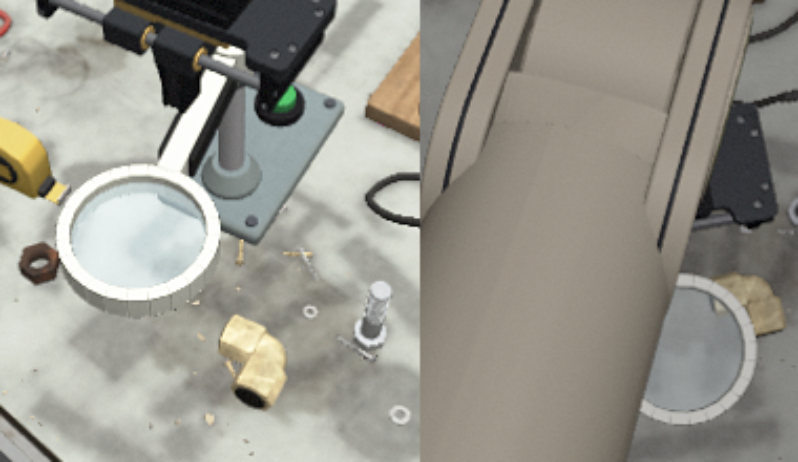

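The lens hasn't moved, still at crop (138,232), although my estimate puts the fingertip at the bar. I'll project the TCP into the image and zoom in.

Run:
```python
from h import *
s=sensors.read_state();p=s["ee_pos"]
im=cv2.cvtColor(vision.camera("scene"),4)
u=px("scene",[p,p+[0,0,.05]]);print(u, px("scene",A(.17,.085,.185,0)),px("scene",[[.5511,-.132,.196]]))
im=cv2.resize(im[170:290,270:410],None,fx=5,fy=5,interpolation=2)
for v in u: cv2.circle(im,tuple(int(k) for k in (v-[270,170])*5),4,(0,0,255),1)
P=np.vstack([A(.17,x,.185,y) for x,y in((.025,.0135),(.115,.0135),(.115,-.0135),(.025,-.0135))])
cv2.polylines(im,[np.round((px("scene",P)-[270,170])*5).astype(np.int32)],1,(0,0,255))
cv2.imwrite("pics/c3.png",im)
```

```text
[[316.37503535 238.65790192]
 [315.35856943 216.09287474]] [[320.36806808 238.16003594]] [[339.86077358 194.33665431]]
```

View pics/c3.png

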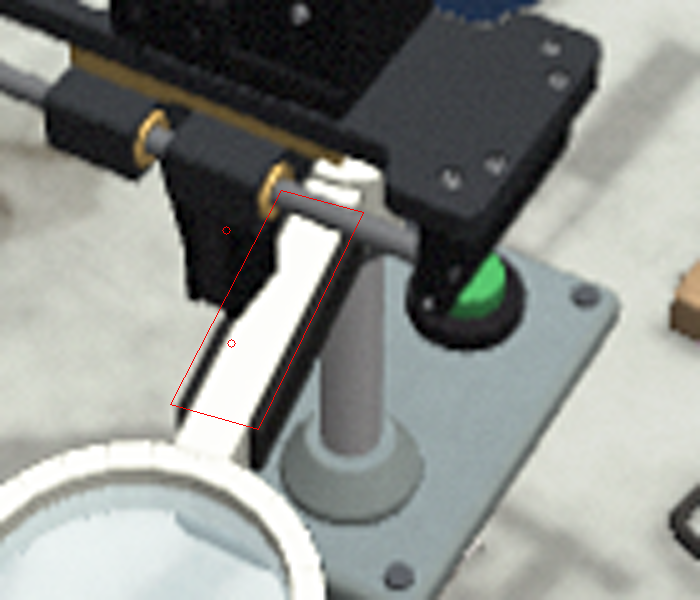

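The view is from the arm's right side, so the bar may hide the tip. In c1 the tip was in the open, with the finger bottom at crop (112,152), which is px (283,222). I'll compare that with the TCP position at that moment.

Run:
```python
from h import *
T=np.array([.4599,-.0978,.1658])
print(px("scene",[T,T+[0,0,.01],T+[0,0,.019]]))
im=cv2.imread("pics/c1.png")[80:200,60:260];cv2.imwrite("pics/c4.png",cv2.resize(im,None,fx=3,fy=3,interpolation=2))
```

```text
[[284.2883894  229.75532145]
 [283.78854572 225.41585812]
 [283.33121749 221.43850494]]
```

View pics/c4.png

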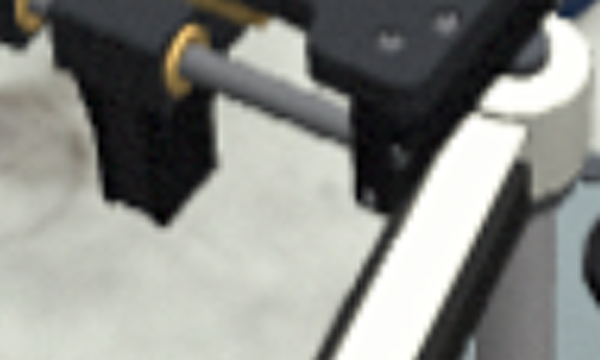

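The visible fingertip sits about 20 mm above the reported TCP, so the fingers passed over the bar without touching it. I'll back off, go lower and push again.

```bash
python3 -m crank '[[[0,0.6,0],0],[[0,0.6,0],0],[[0,0.4,0],0],[[0,0,0.4],0],[[0,0,0.4],0],[[0,0,0],0]]'
python3 - <<'E'
from h import *
go(A(.6,.07,.142,-.03)[0])
a=cv2.cvtColor(vision.camera("scene"),4)[170:290,250:390]
cv2.imwrite("pics/c5.png",cv2.resize(a,None,fx=5,fy=5,interpolation=2))
E
```

```text
time: 5.98
ee_pos: [0.4682, -0.1016, 0.1417]
eef_rot: [-0.095, 0.996, -0.0, -0.001]
ft_force: [0.2, 0.2, 0.6]
width: 0.0004
grip_force: 0.0
t 5.975 ee [ 0.4682 -0.1016  0.1417] yaws x,y [-169.1  100.9] units [-0.04 -2.03 -0.01] w 0.00037410086003239506 F [0.21 0.16 0.63]
```

View pics/c5.png

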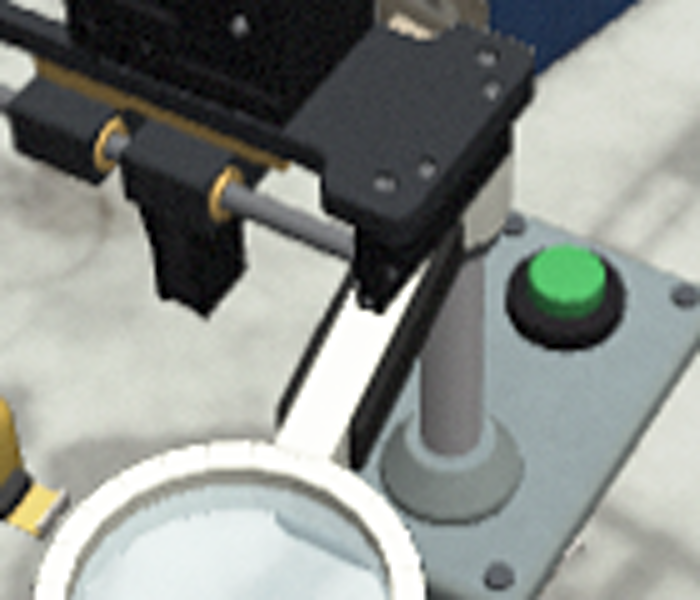

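The tip is now lower, at the bar's left side and clear of everything. I'll push.

```bash
python3 -m crank '[[[0,-0.25,0],0],[[0,-0.25,0],0],[[0,-0.25,0],0],[[0,-0.25,0],0]]'
python3 -m crank '[[[0,-0.25,0],0],[[0,-0.25,0],0]]'
python3 - <<'E'
from h import *
go(A(.6,.07,.142,-.03)[0])
c=vision.camera("scene");cv2.imwrite("pics/s6.png",c[:,:,::-1])
d=cv2.absdiff(cv2.imread("pics/s6.png"),cv2.imread("pics/scene0.png"))[255:330,255:345].max(2)
print((d>40).sum())
E
```

```text
time: 6.52
ee_pos: [0.4749, -0.1312, 0.1432]
eef_rot: [-0.095, 0.995, 0.0, 0.0]
ft_force: [-0.5, -0.1, -0.4]
width: 0.0005
grip_force: 0.0
time: 6.78
ee_pos: [0.4778, -0.1451, 0.1431]
eef_rot: [-0.095, 0.995, 0.0, 0.0]
ft_force: [0.5, 2.8, 0.7]
width: 0.0004
grip_force: 1.2
t 6.775 ee [ 0.4778 -0.1451  0.1431] yaws x,y [-169.  101.] units [ 0.01 -0.54  0.04] w 0.00040351606806688094 F [0.46 2.76 0.72]
2861
```

Contact: 2.8 N and the arm is moving. I'll measure the lens centre by fitting the rim in code.

```bash
cat >> h.py <<'E'
def lens(im,n="scene",box=((.34,.46),(-.30,-.17))):
    from scipy.optimize import differential_evolution
    g=cv2.GaussianBlur(cv2.cvtColor(im,cv2.COLOR_BGR2GRAY),(3,3),0).astype(np.float32)
    t=np.linspace(0,2*np.pi,90,endpoint=False)
    def ring(p,R,z=.184):
        u=px(n,np.c_[p[0]+R*np.cos(t),p[1]+R*np.sin(t),0*t+z]).astype(np.float32)
        return cv2.remap(g,u[None,:,0],u[None,:,1],1)[0]
    f=lambda p:np.mean(np.clip(ring(p,.056),0,235))+np.mean(np.clip(ring(p,.041),0,235))-2*np.mean(np.clip(ring(p,.050),0,235))
    e=differential_evolution(f,box,seed=0,maxiter=60,popsize=15)
    d=e.x-q0[:2];a=(np.arctan2(d[1],d[0])-q0[2])%(2*np.pi)-np.pi
    print(n,"lens",e.x.round(4),"score",round(e.fun,1),"r",np.hypot(*d).round(4),"a",a.round(3));return e.x
E
python3 - <<'E'
from h import *
lens(cv2.imread("pics/scene0.png"));lens(cv2.imread("pics/top0.png"),"top");lens(cv2.imread("pics/s6.png"))
E
```

```text
scene lens [ 0.4155 -0.2851] score -21.1 r 0.2045 a 0.649
top lens [ 0.3852 -0.1944] score -115.8 r 0.1772 a 0.164
scene lens [ 0.3968 -0.2233] score -126.9 r 0.1792 a 0.338
```

```bash
python3 -m crank '[[[0,-0.2,0],0],[[0,-0.2,0],0],[[0,0,0],0]]'
python3 - <<'E'
from h import *
go(A(.6,.07,.142,-.03)[0])
lens(cv2.imread("pics/scene0.png"),"scene",((.37,.40),(-.21,-.18)))
cv2.imwrite("pics/s7.png",vision.camera("scene")[:,:,::-1]);cv2.imwrite("pics/t7.png",vision.camera("top")[:,:,::-1])
lens(cv2.imread("pics/s7.png"),"scene",((.38,.44),(-.27,-.21)));lens(cv2.imread("pics/t7.png"),"top",((.38,.44),(-.27,-.21)))
E
```

```text
time: 7.2
ee_pos: [0.4798, -0.158, 0.1431]
eef_rot: [-0.095, 0.996, -0.0, -0.0]
ft_force: [-0.8, -0.1, 0.3]
width: 0.0001
grip_force: 0.0
t 7.2 ee [ 0.4798 -0.158   0.1431] yaws x,y [-169.1  100.9] units [-0.01 -0.11  0.04] w 0.00013462516084985934 F [-0.78 -0.13  0.27]
scene lens [ 0.3838 -0.1962] score -154.9 r 0.1792 a 0.17
scene lens [ 0.4161 -0.2504] score -140.4 r 0.1796 a 0.524
top lens [ 0.4177 -0.2487] score -127.1 r 0.1773 a 0.522
```

Both cameras agree on a ≈ 0.523. I'll refine the elbow position with both cameras (initial pictures) to settle the target.

Run:
```python
from h import *
from scipy.optimize import differential_evolution
ph=np.linspace(0,2*np.pi,16,endpoint=False)
def sil(n,q):
    k=np.zeros((480,640),np.uint8);b=-.012;e=.0295
    for ax in(0,1):
        for s0,s1,R in((b,e,.0150),(e-.02,e,.0175)):
            P=[]
            for s in(s0,s1):
                for p in ph:
                    v=[0,0,.0175+R*np.sin(p)];v[ax]=s;v[1-ax]=b+R*np.cos(p);P.append(v)
            cv2.fillConvexPoly(k,cv2.convexHull(np.round(px(n,W(q,np.array(P)))*16).astype(np.int32)),1,shift=4)
    return k
M={};V={}
for n,(y0,y1,x0,x1) in {"scene":(325,382,328,372),"top":(290,340,350,402)}.items():
    im=cv2.imread(f"pics/{n}0.png");h=cv2.cvtColor(im,cv2.COLOR_BGR2HSV)
    m=(((h[...,1]>60)&(h[...,0]>10)&(h[...,0]<35))|((h[...,2]<70)&(n=="scene"))).astype(np.uint8);z=m*0;z[y0:y1,x0:x1]=1
    M[n]=cv2.morphologyEx(m*z,cv2.MORPH_CLOSE,np.ones((5,5)));c=cv2.connectedComponentsWithStats(M[n]);M[n]=(c[1]==1+c[2][1:,4].argmax()).astype(np.uint8)
    V[n]=np.ones_like(m)
t=np.linspace(0,6.283,60);L=np.array([.3845,-.1953])
for zz in(.162,.184): cv2.fillConvexPoly(V["top"],np.round(px("top",np.c_[L[0]+.055*np.cos(t),L[1]+.055*np.sin(t),0*t+zz])).astype(np.int32),0)
def c(q,ns=("scene","top")):
    return sum(1-(sil(n,q)&M[n]&V[n]).sum()/((sil(n,q)|M[n])&V[n]).sum() for n in ns)
for ns in(("scene",),("scene","top")):
    e=differential_evolution(c,[(.40,.46),(-.29,-.22),(1,2.9)],args=(ns,),seed=1,maxiter=40,popsize=12)
    d=e.x[:2]-q0[:2];print(ns,e.x.round(4),round(e.fun,3),"r",np.hypot(*d).round(4),"a",((np.arctan2(d[1],d[0])-q0[2])%(2*np.pi)-np.pi).round(3),[(M[n]&V[n]).sum() for n in ns])
for n in M:
    for nm,m in(("mask",M[n]&V[n]),("sil",sil(n,e.x)&V[n])): 
        b=cv2.boundingRect(m);print(n,nm,b)
```

```text
('scene',) [ 0.4299 -0.2558  1.9128] 0.164 r 0.1733 a 0.6 [np.uint64(1006)]
('scene', 'top') [ 0.43   -0.2545  1.9133] 0.266 r 0.1723 a 0.595 [np.uint64(1006), np.uint64(446)]
scene mask (334, 330, 33, 45)
scene sil (330, 327, 38, 48)
top mask (362, 299, 32, 31)
top sil (362, 298, 33, 32)
```

```bash
python3 -m crank '[[[0,-0.1,0],0],[[0,-0.08,0],0],[[0,0,0],0]]'
python3 - <<'E'
from h import *
go(A(.6,.07,.142,-.03)[0])
lens(vision.camera("scene")[:,:,::-1].copy(),"scene",((.39,.45),(-.28,-.22)));lens(vision.camera("top")[:,:,::-1].copy(),"top",((.39,.45),(-.28,-.22)))
E
```

```text
time: 7.68
ee_pos: [0.4809, -0.1624, 0.1431]
eef_rot: [-0.095, 0.995, -0.0, -0.0]
ft_force: [-0.4, 1.6, 0.1]
width: -0.0002
grip_force: 0.5
t 7.675 ee [ 0.4809 -0.1624  0.1431] yaws x,y [-169.1  100.9] units [-0.    0.05  0.04] w -0.00015664683419193762 F [-0.35  1.59  0.14]
scene lens [ 0.4229 -0.2579] score -136.8 r 0.1797 a 0.58
top lens [ 0.4233 -0.2562] score -113.4 r 0.1782 a 0.575
```

```bash
python3 -m crank '[[[0,-0.07,0],0],[[0,0,0],0]]'
python3 - <<'E'
from h import *
go(A(.6,.07,.142,-.03)[0])
lens(vision.camera("scene")[:,:,::-1].copy(),"scene",((.39,.45),(-.28,-.22)));lens(vision.camera("top")[:,:,::-1].copy(),"top",((.39,.45),(-.28,-.22)))
E
```

```text
time: 8.02
ee_pos: [0.4813, -0.1645, 0.1431]
eef_rot: [-0.095, 0.995, 0.0, -0.0]
ft_force: [-0.4, 1.3, -0.3]
width: 0.0005
grip_force: 0.6
t 8.025 ee [ 0.4813 -0.1645  0.1431] yaws x,y [-169.1  100.9] units [-0.    0.12  0.04] w 0.0005036429312916209 F [-0.38  1.34 -0.35]
scene lens [ 0.4258 -0.2607] score -136.3 r 0.1796 a 0.603
top lens [ 0.4266 -0.2596] score -97.5 r 0.1783 a 0.601
```

The lens is centred at a ≈ 0.602. I'll back off, rise and go above the button.

```bash
python3 -m crank '[[[0,0.6,0],0],[[0,0.6,0],0],[[0,0.6,0],0],[[0,0,-0.9],0],[[0,0,-0.9],0],[[0,0,-0.9],0],[[0,0,-0.9],0],[[0,0,0],0]]'
python3 - <<'E'
from h import *
b=W(q0,np.array([[.088,0,.25]]))[0];print(b);go(b)
E
```

```text
time: 9.12
ee_pos: [0.4721, -0.1119, 0.253]
eef_rot: [-0.095, 0.995, -0.0, 0.002]
ft_force: [-0.2, -0.0, -0.9]
width: 0.0005
grip_force: 0.0
[ 0.63741167 -0.11484496  0.25      ]
t 9.125 ee [ 0.4721 -0.1119  0.253 ] yaws x,y [-169.1  100.9] units [-5.39 -1.14  0.12] w 0.0005032826003421131 F [-0.19 -0.02 -0.93]
```

```bash
python3 -m crank '[[[-0.9,-0.19,0],0],[[-0.9,-0.19,0],0],[[-0.9,-0.19,0],0],[[-0.9,-0.19,0],0],[[-0.9,-0.19,0],0],[[-0.9,-0.19,0],0],[[0,0,0.8],0],[[0,0,0.8],0],[[0,0,0.8],0],[[0,0,0.8],0],[[0,0,0.8],0],[[0,0,0],0]]'
python3 - <<'E'
from h import *
go(W(q0,np.array([[.088,0,.05]]))[0])
im=vision.camera("scene")[:,:,::-1];u=px("scene",[sensors.read_state()["ee_pos"]])[0];print(u,px("scene",W(q0,np.array([[.09,0,.04]]))))
cv2.imwrite("pics/c8.png",cv2.resize(im[140:300,300:480],None,fx=3.7,fy=3.7,interpolation=2))
E
```

```text
time: 10.62
ee_pos: [0.635, -0.1142, 0.1286]
eef_rot: [-0.095, 0.995, 0.0, -0.002]
ft_force: [1.0, 0.9, 0.3]
width: 0.0005
grip_force: 0.0
t 10.625 ee [ 0.635  -0.1142  0.1286] yaws x,y [-169.1  100.9] units [-0.09 -0.04  2.62] w 0.0005171044014949828 F [1.   0.85 0.25]
[363.56066707 190.61384846] [[362.84571014 224.12301115]]
```

View pics/c8.png

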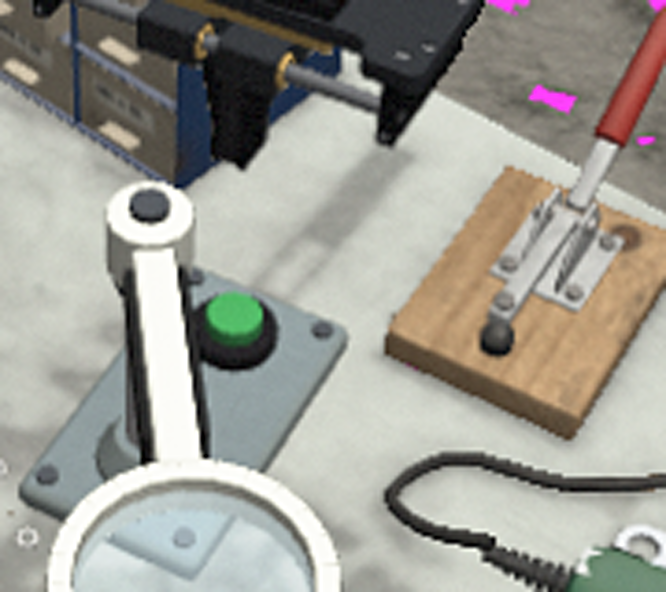

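The tool is above the button and clear of the hub, cabinet and clamp. I'll descend, watching the force.

```bash
python3 -m crank '[[[-0.09,0,0.75],0],[[0,0,0.75],0],[[0,0,0.75],0],[[0,0,0],0]]'
python3 -m crank '[[[0,0,0.35],0],[[0,0,0.3],0],[[0,0,0.25],0],[[0,0,0],0]]'
python3 -m crank '[[[0,0,0.1],0],[[0,0,0.1],0],[[0,0,0.1],0],[[0,0,0],0]]'
```

```text
time: 11.18
ee_pos: [0.6387, -0.1136, 0.0631]
eef_rot: [-0.095, 0.995, 0.0, -0.001]
ft_force: [0.3, -0.3, 1.3]
width: 0.0002
grip_force: 0.0
time: 11.68
ee_pos: [0.6389, -0.1136, 0.036]
eef_rot: [-0.095, 0.995, 0.0, -0.0]
ft_force: [0.4, -0.7, 0.3]
width: 0.0005
grip_force: 0.0
time: 12.18
ee_pos: [0.6391, -0.1136, 0.0273]
eef_rot: [-0.095, 0.995, 0.0, -0.0]
ft_force: [-0.6, 0.4, 0.6]
width: 0.0001
grip_force: 0.0
```

No contact at 0.027, which confirms the offset. I'll keep going in small steps.

```bash
python3 -m crank '[[[0,0,0.1],0],[[0,0,0.1],0],[[0,0,0],0]]'
python3 -m crank '[[[0,0,0.1],0],[[0,0,0],0]]'
python3 -m crank '[[[0,0,0.1],0],[[0,0,0],0]]'
```

```text
time: 12.55
ee_pos: [0.6391, -0.1136, 0.0213]
eef_rot: [-0.095, 0.995, 0.0, -0.0]
ft_force: [-0.7, 0.1, -0.3]
width: 0.0005
grip_force: 0.0
time: 12.8
ee_pos: [0.6391, -0.1136, 0.0183]
eef_rot: [-0.095, 0.995, 0.0, -0.0]
ft_force: [0.5, -0.4, 0.2]
width: 0.0002
grip_force: 0.0
time: 13.05
ee_pos: [0.6391, -0.1136, 0.0153]
eef_rot: [-0.095, 0.995, 0.0, -0.0]
ft_force: [-0.0, 0.2, -0.1]
width: 0.0003
grip_force: 0.0
```

```bash
for i in 1; do python3 -m crank '[[[0,0,0.08],0],[[0,0,0],0]]'; done
python3 -m crank '[[[0,0,0.08],0],[[0,0,0],0]]'
python3 - <<'E'
from h import *
im=cv2.cvtColor(vision.camera("scene"),4)[205:245,345:382];h=cv2.cvtColor(im,40)
m=((h[...,0]>45)&(h[...,0]<85)&(h[...,1]>90));ys,xs=np.nonzero(m);print("green",m.sum(),ys.min()+205 if len(ys) else 0,ys.max()+205 if len(ys) else 0,xs.mean()+345 if len(xs) else 0)
z=cv2.imread("pics/scene0.png")[205:245,345:382];h=cv2.cvtColor(z,40);m=((h[...,0]>45)&(h[...,0]<85)&(h[...,1]>90));ys,xs=np.nonzero(m);print("initial",m.sum(),ys.min()+205,ys.max()+205,xs.mean()+345)
E
```

```text
time: 13.3
ee_pos: [0.6394, -0.1137, 0.0133]
eef_rot: [-0.095, 0.995, -0.0, 0.0]
ft_force: [-0.1, -1.1, 3.0]
width: 0.0005
grip_force: 0.9
time: 13.55
ee_pos: [0.6395, -0.1137, 0.0109]
eef_rot: [-0.095, 0.995, -0.0, 0.0]
ft_force: [-0.5, -0.1, 3.8]
width: 0.0004
grip_force: 1.5
green 105 207 239 363.3809523809524
initial 196 219 238 362.734693877551
```

Contact came at about 0.0145, with the force rising. Full travel needs about 6 mm and then a firm stop.

```bash
python3 -m crank '[[[0,0,0.07],0],[[0,0,0],0]]'
python3 -m crank '[[[0,0,0.06],0],[[0,0,0],0]]'
```

```text
time: 13.85
ee_pos: [0.6394, -0.1137, 0.0088]
eef_rot: [-0.095, 0.995, 0.0, 0.0]
ft_force: [-0.0, 0.1, 4.5]
width: 0.0002
grip_force: 2.2
time: 14.1
ee_pos: [0.6395, -0.1137, 0.0078]
eef_rot: [-0.095, 0.995, 0.0, 0.0]
ft_force: [-4.1, 1.3, 12.2]
width: 0.0
grip_force: 6.1
```

```bash
python3 -m crank '[[[0,0,0.03],0],[[0,0,0],0],[[0,0,0],0]]'
python3 -m crank '[[[0,0,-0.4],0],[[0,0,-0.6],0],[[0,0,-0.8],0],[[0,0,-0.8],0],[[0,0,-0.8],0],[[0,0,-0.8],0],[[0,0,-0.8],0],[[0,0,-0.8],0],[[0,0,0],0]]'
python3 - <<'E'
from h import *
go(W(q0,np.array([[.088,0,.25]]))[0])
S=vision.camera("scene")[:,:,::-1].copy()
lens(S,"scene",((.39,.45),(-.28,-.22)));lens(vision.camera("top")[:,:,::-1].copy(),"top",((.39,.45),(-.28,-.22)))
cv2.imwrite("pics/s9.png",S)
for z in (cv2.imread("pics/scene0.png"),S):
    h=cv2.cvtColor(z[205:245,345:382],40);m=((h[...,0]>45)&(h[...,0]<85)&(h[...,1]>90));ys,xs=np.nonzero(m);print(m.sum(),ys.min()+205,ys.max()+205,xs.mean()+345)
E
```

```text
time: 14.48
ee_pos: [0.6396, -0.1137, 0.0077]
eef_rot: [-0.095, 0.995, 0.0, 0.0]
ft_force: [-6.7, 2.4, 19.0]
width: 0.0004
grip_force: 9.5
time: 15.6
ee_pos: [0.64, -0.114, 0.1823]
eef_rot: [-0.095, 0.995, -0.0, 0.002]
ft_force: [0.5, 0.5, -0.1]
width: 0.0005
grip_force: 0.0
t 15.6 ee [ 0.64   -0.114   0.1823] yaws x,y [-169.1  100.9] units [ 0.08 -0.01 -2.26] w 0.0005147480706117802 F [ 0.52  0.49 -0.12]
scene lens [ 0.4258 -0.2608] score -147.1 r 0.1797 a 0.603
top lens [ 0.4275 -0.2589] score -126.3 r 0.1771 a 0.602
196 219 238 362.734693877551
193 219 233 362.7616580310881
```

```bash
python3 -c "
from bench import r
print(r.close_job())"
```

```text
the job is handed in; nothing more can be done
None
```

The job is handed in: I pushed the arm from its left side until the lens was centred over the elbow (joint about 0.60 rad; the lens centre sits an estimated 7 mm off the elbow's centre, along the arm), then pressed the green button to its stop and let it spring back up, finishing at about 16 s with the robot clear of everything; no verdict came back.

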